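# Set the sliding jaw to a former and take up the handwheel's play

## Task

The sliding jaw of the wooden gauge has been set too narrow: wind its handwheel anticlockwise until the jaw has gone about 10 mm beyond the white line on the bed, then stand the smallest of the three turned wooden formers upright on the bed between jaw and fence and let go of it. Then wind the handwheel back clockwise, through its slack and finishing in that direction, until the jaw has come back to about the line and holds the former snugly between jaw and fence with a light pressure of about 8 N (never more than 20 N), and leave the former upright there with the play still taken up clockwise. Do not knock the other two formers about.

Things in the scene. Friction and masses are not known exactly. Their poses are not given: they have to be found in the camera images.
- jig: wooden gauge fixed to the bench, 100 mm wide (its x) and 330 mm long (its y), flat bed whose top is 20 mm above its underside. Origin: on the bench, under the bed. The jaw slides along its y; the fixed fence stands at its +y end, the handwheel over its -y end (axis at x 0, y -110 mm).
- fence_nominal (a point): nominal middle of the fence's face that looks to the jaw (jig -y), a point of the jig at x 0, y +115 mm, z 36 mm. The fence is slotted and was screwed down by hand: its true face may stand up to 2.5 mm nearer or farther along y than this, which is not measured. Fence and jaw are 70 mm wide in x, 22 mm thick, and their tops are 52 mm above the bench (32 mm above the bed).
- mark (a point): middle of the white line across the bed, on the bed's top, at jig y +70.5 mm: roughly where the jaw's face stands when it bears on the small former against the fence, good to only 3 or 4 mm because of the fence; the pressure must be felt at the knob. The light pressure comes within about 1 mm of jaw travel after first contact, and the jaw also pushes the former up to the fence before it is held.
- jaw: sliding wooden jaw on the bed. Origin: on the bed, mid-width, in the plane of the face that looks to the fence (jig +y); axes as the jig's. The nominal gap to the fence can be 20 to 80 mm, 16 mm for each radian of handwheel once the slack is out; turning anticlockwise seen from above opens it (jig -y). It stays where left and holds a load of up to about 17 N.
- jaw_face (a point): middle of the jaw's face, 16 mm above the bed (jig y is the position of the face). The gap is fence_nominal minus jaw_face (true to the fence's 2.5 mm) along jig y.
- handwheel (a joint): where the handwheel stands in its slack on the shaft, rad: 0 = play taken up clockwise (seen from above; the closing direction), 0.35 = taken up anticlockwise (the opening direction). In between it turns almost freely (0.02 N m) and does not move the jaw.
- wheel_axis (a point): a point on the handwheel's upright axis, 80 mm above the bench; the disc is 120 mm in diameter, its rim top 51 mm above the bench. Its x axis points towards the knob. Driving the jaw takes about 0.3 N m (6 N at the knob), and 0.2 to 0.3 N more at the knob for each newton the jaw presses; the wheel stays where it is let go and the pressure with it.
- knob_grip (a point): grip point of the handwheel's upright black knob, 20 mm in diameter, which spins freely on its pin, 50 mm from the wheel's axis; the knob reaches from 56 to 98 mm above the bench, this point lies on its axis 80 mm above the bench. To wind, grip it from above and carry it round the wheel's axis, the gripper may keep its direction.
- former_small: the smallest turned wooden former, 46.5 mm in diameter at its widest near the top and about 44 mm where the jaws touch it, 52 mm high, loose, upright on the bench; origin at the centre of its underside, z up.
- former_barrel: barrel-shaped turned former, 63 mm in diameter, 68 mm high; origin at the centre of its underside. Leave it standing.
- former_tall: largest turned former, 76 mm in diameter, 76 mm high; origin at the centre of its underside. Leave it standing.

How it is judged:
By the outcome, as a careful person would: the job done as asked, in the order asked, and still so for the second after the job is handed in, with the robot touching nothing.
It also fails if it takes over 72 s, if anything falls off the work surface, if the arm or the gripper's body presses on something with over 40 N, if the wrist force passes 120 N, or if a joint passes its speed limit or range.

## Robot

A 6-joint arm with a two-finger parallel gripper is mounted at the origin on the work surface; the furniture and walls round the work are solid. World frame = base frame: x ahead of the robot, y to its left, z up, the work surface at z = 0. Lengths are in m, angles in rad, forces in N, time in s.
With the tool pointing down it reaches from about 0.35 to 0.975 m from the base axis. Payload 4.9 kg.
Tool frame: the origin (TCP) lies on the centre line of the jaws, within the pads' length; the fingertips stand 25 mm ahead of it and the grasp point (between the pads) lies 6 mm ahead of it; z points along the fingers, y is the line along which they close (so a half turn about z gives the same grasp; the last joint's range is limited). The gripper opens to 85 mm and grips with 20 to 120 N. Pads are 22 mm wide; open, the fingers measure 114 mm over their backs; the gripper's body (76 mm by 85 mm) begins 54 mm behind the grasp point. The pads swing forward as they close: fully open they stand 13 mm farther back than shut.
Start: joints at [1.167, 0.053, 1.613, -0, 1.476, -0.119], TCP at [0.176, 0.6, 0.223] pointing down, gripper open.
Joint ranges: [-3.01, 3.01], [-1.01, 2.22], [0.06, 2.58], [-1.02, 4.17], [0.09, 2.62], [-3.14, 3.14]. Speed limits (rad/s): [2.57, 2.57, 3.14, 3.14, 3.14, 3.14].

## Interface

Orientations are given as a unit quaternion [w, x, y, z].
In Python, from plant import state, grab_frame, get_calibration, job gives the robot as it stands. The module is installed in compiled form; this text tells all that it offers.
- The arm moves only by the tool move_arm, never from a script. Its argument "targets" is a list that holds one entry, the list of rows, each a list of 5 numbers: the opening in per cent of the stroke, from 0 (shut) to 100 (fully open), then the shift along the tool's x, y, z as a fraction of full scale, then the turn about the tool's z as a fraction of full scale. A call has 1 to 5 rows; each row shifts and turns the commanded pose from where the row before left it, along the tool's axes as they then stand; what a row does not reach is not made up. Full scale, the value 1, is 0.6 m for a shift and 6 degrees for a turn. A row lasts 1/12 s, in which the tool goes at most 41.7 mm and 7.16 degrees, less where a joint would pass 70% of its speed; a pose out of reach is approached as far as the arm can. A call with a number of a shift or a turn outside -1 to 1 is refused whole. A call with a gripper value outside its range is refused whole. The fingers move at their own pace and stop on an object; the grip force is fixed at half the most. Time passes only in rows, so rows that do not move let the fingers close. It gives the time, the measured TCP pose, the force, the opening and the grip force at its end, in the units of the state.
- state(): the state, without advancing time (a new reading comes with each control period).
- grab_frame(name): name is "side" or "top" or "wrist"; returns the picture (384x512x3 uint8, red, green, blue); there is no depth.
- get_calibration(name): a dict with "vertical_fov" (degrees; the focal length in pixels is half the picture's height over the tangent of half this angle, whatever the lens; pixels are square), "cx", "cy" (the principal point, pixels), "R" (3x3) and "t" (3): a world point X has camera coordinates R X + t. Camera axes: x right, y down, z forward; pixel columns grow to the right and rows downward; lengths in m; the calibration is good to about 2 mm. A picture is of the moment at which its call begins: read the wrist's pose just before it. get_calibration takes no time and is no camera call; for the wrist camera it gives the pose at the moment of the call.
- job.job_done(): hands the job in; it is judged then, once.
The state is a dict: "time": time; "joint_pos": joint angles; "joint_vel": joint speeds; "joint_efforts": joint torques, N m; "tool_pos": TCP position; "tool_rot": TCP orientation; "contact_force": force on the tool from outside, world axes, zero at the start; "ft_torque": the same for the moment, N m; "gripper_width": opening from 0.0 (shut) to 1.0 (fully open); "grasp_force": force on a finger pad.
Only numpy, scipy, OpenCV 4.12 (cv2) and the standard library are available. Lean on these libraries where they do the work, as an engineer would, in place of code of your own. Each camera call takes 0.05 s, during which the arm holds its last target. There are 200 camera calls.

## Working session

There is one attempt and no reset: what is moved stays moved. The work goes in short steps, Python scripts to look and compute and a tool call to move; the robot and the scene stay as the last step left them, time stands still between calls to the robot, and variables do not carry over. Pictures are saved under pics/ and viewed, at most 10 in all, crops included, and the job is handed in when it is done.

Besides the shell and the picture viewer there is one more tool, called as a command line: name --argument value ..., lists and objects as JSON in quotes. move_arm: Moves the arm, as the interface text tells. Shift numbers are shares of 0.6 m and turn numbers shares of 6 degrees, none past 1 either way. Its arguments: {"type":"object","properties":{"targets":{"type":"array"}},"required":["targets"]}

```bash
mkdir -p pics; python3 - <<'E'
from plant import *
import cv2,numpy as np
s=state();print({k:np.round(v,3).tolist() for k,v in s.items()})
a=[]
for n in("side","top"):
    f=grab_frame(n);c=get_calibration(n);np.save(f"pics/{n}0.npy",f)
    cv2.imwrite(f"pics/{n}0.png",f[:,:,::-1])
    print(n,c["vertical_fov"],c["cx"],c["cy"],np.round(c["R"],3).tolist(),np.round(c["t"],3).tolist())
E
```

```text
{'time': 0.0, 'joint_pos': [1.167, 0.053, 1.614, -0.0, 1.476, -0.119], 'joint_vel': [-0.001, 0.002, -0.0, -0.001, -0.0, 0.0], 'joint_efforts': [0.001, -39.37, -37.017, -0.0, 0.007, 0.0], 'tool_pos': [0.175, 0.599, 0.222], 'tool_rot': [-0.0, 0.142, 0.99, -0.001], 'contact_force': [-0.277, 0.198, -0.47], 'ft_torque': [-0.033, 0.013, -0.044], 'grasp_force': 0.0, 'gripper_width': 0.999}
side 56.460680818176016 251.7266192561785 194.64565136743028 [[-0.763, 0.646, -0.001], [0.54, 0.637, -0.549], [-0.355, -0.42, -0.836]] [0.41, -0.224, 1.337]
top 53.2920703730223 257.07953386761955 194.03096106926458 [[-0.002, -1.0, -0.01], [-0.986, 0.003, -0.169], [0.169, 0.009, -0.986]] [0.02, 0.538, 0.982]
```

View pics/top0.png

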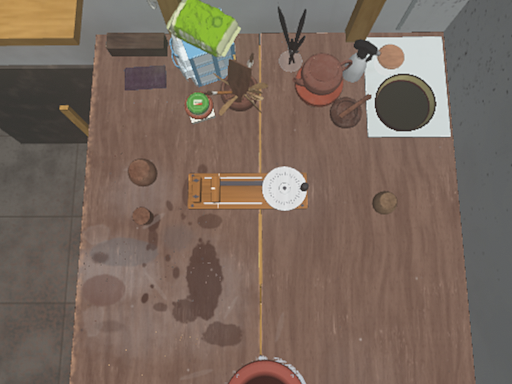

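View pics/side0.png

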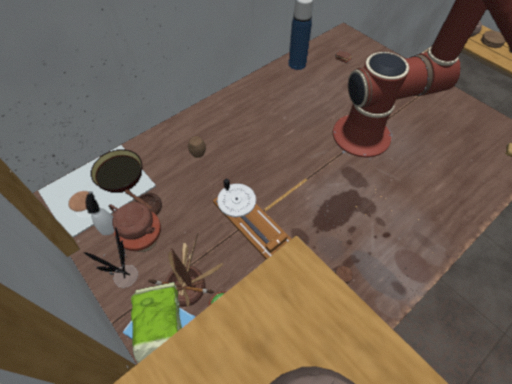

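The top view shows the jig at about (190–308, 172–210), with the wheel at (285,188) and its knob at (304,187). The formers are near (142,172), (142,216) and (385,202). The side view shows only the right-hand former. I'll zoom in on the top view.

```bash
cat > h.py <<'E'
from plant import *
import cv2,numpy as np
def ray(n,u,v,z,c=None):
    c=c or get_calibration(n); R=np.array(c["R"]);t=np.array(c["t"]);f=192/np.tan(np.radians(c["vertical_fov"]/2))
    d=R.T@np.array([(u-c["cx"])/f,(v-c["cy"])/f,1]);o=-R.T@t
    return o+d*(z-o[2])/d[2]
def pix(n,X,c=None):
    c=c or get_calibration(n);p=np.array(c["R"])@X+np.array(c["t"]);f=192/np.tan(np.radians(c["vertical_fov"]/2))
    return np.array([c["cx"]+f*p[0]/p[2],c["cy"]+f*p[1]/p[2]])
E
python3 - <<'E'
from h import *
f=np.load("pics/top0.npy")
a=cv2.resize(f[150:240,115:315],None,fx=4,fy=4,interpolation=cv2.INTER_CUBIC)
b=cv2.resize(f[170:230,350:420],None,fx=4,fy=4,interpolation=cv2.INTER_CUBIC)
o=np.zeros((600,800,3),np.uint8);o[:360]=a;o[360:600,:280]=b
cv2.imwrite("pics/z0.png",o[:,:,::-1])
for u,v,z in((142,172,.07),(142,216,.05),(385,202,.06),(284.5,188,.05),(304,187,.098)):print(u,v,ray("top",u,v,z).round(4))
E
```

```text
142 172 [0.5942 0.3242 0.07  ]
142 216 [0.479  0.3247 0.05  ]
385 202 [ 0.513  -0.3178  0.06  ]
284.5 188 [ 0.5533 -0.0547  0.05  ]
304 187 [ 0.5468 -0.1015  0.098 ]
```

View pics/z0.png

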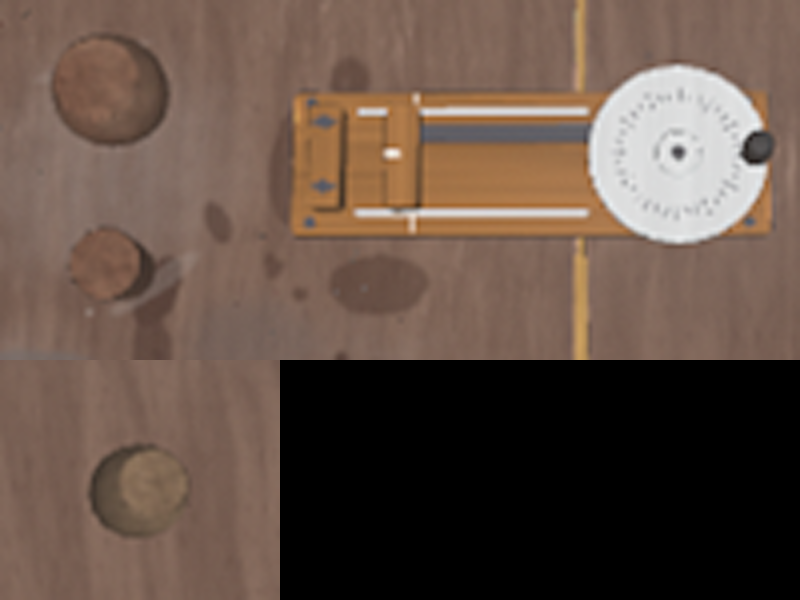

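The smallest former's top is at zoom (104,263). The jig lies nearly along world y, with the knob at zoom (761,146). The jaw face is at zoom 387, and the line's ends are at zoom 413.

```bash
python3 - <<'E'
from h import *
def z(a,b,h,n):print(n,ray("top",115+(a-1.5)/4,150+(b-1.5)/4,h).round(4))
for q in((293,93),(293,236),(770,94),(770,237)):z(*q,.02,"bed")
z(678,152,.051,"hub");z(758,147,.098,"knob");z(387,160,.052,"jawface top");z(343,160,.052,"fence top edge");z(416,98,.02,"line a");z(412,222,.02,"line b");z(104,263,.052,"small");z(100,86,.076,"tall")
from scipy.spatial.transform import Rotation as Ro
q=state()["tool_rot"];print(Ro.from_quat(np.roll(q,-1)).as_matrix().round(3))
c=get_calibration("wrist");print(c["vertical_fov"],np.array(c["R"]).round(3),np.array(c["t"]).round(3), (-np.array(c["R"]).T@np.array(c["t"])).round(3))
E
```

```text
bed [0.6028 0.2118 0.02  ]
bed [0.5024 0.2089 0.02  ]
bed [ 0.6007 -0.12    0.02  ]
bed [ 0.5007 -0.1176  0.02  ]
hub [ 0.5542 -0.0537  0.051 ]
knob [ 0.5484 -0.1018  0.098 ]
jawface top [0.5492 0.1412 0.052 ]
fence top edge [0.5494 0.1707 0.052 ]
line a [0.5989 0.126  0.02  ]
line b [0.5118 0.1274 0.02  ]
small [0.4805 0.3278 0.052 ]
tall [0.5952 0.3287 0.076 ]
[[-0.96   0.281 -0.001]
 [ 0.281  0.96  -0.002]
 [ 0.    -0.002 -1.   ]]
70.65093951379254 [[ 0.281  0.96  -0.002]
 [ 0.914 -0.267  0.306]
 [ 0.293 -0.088 -0.952]] [-0.624 -0.038  0.38 ] [0.099 0.622 0.373]
```

```bash
cat >> h.py <<'E'
def yaw():
    w,x,y,z=state()["tool_rot"]; return np.arctan2(2*(x*y+w*z),1-2*(y*y+z*z))
def plan(p1,y1,g,p0=None,n=None,y0=None):
    "rows from the present pose to p1, tool-x yaw y1 (deg)"
    p0=state()["tool_pos"] if p0 is None else p0; y0=yaw() if y0 is None else np.radians(y0); d=np.array(p1)-p0
    dy=(np.radians(y1)-y0+np.pi)%(2*np.pi)-np.pi
    n=n or int(max(np.ceil(np.linalg.norm(d)/.036),np.ceil(abs(dy)/np.radians(5.9)),1))
    for i in range(n):
        a=y0+dy*i/n;s=d/n
        r=[g,s@[np.cos(a),np.sin(a),0]/.6,s@[np.sin(a),-np.cos(a),0]/.6,-s[2]/.6,-np.degrees(dy/n)/6]
        print("  "*(i%5>0),[round(float(q),3)+0 for q in r],end="\n" if i%5==4 else ",")
    print()
E
python3 - <<'E'
from h import *
plan([.5485,-.102,.2],90,100)
E
```

```text
[100.0, -0.04, -0.041, 0.002, 0.534],   [100.0, -0.042, -0.039, 0.002, 0.534],   [100.0, -0.045, -0.036, 0.002, 0.534],   [100.0, -0.047, -0.034, 0.002, 0.534],   [100.0, -0.048, -0.031, 0.002, 0.534]
 [100.0, -0.05, -0.028, 0.002, 0.534],   [100.0, -0.052, -0.026, 0.002, 0.534],   [100.0, -0.053, -0.023, 0.002, 0.534],   [100.0, -0.054, -0.02, 0.002, 0.534],   [100.0, -0.055, -0.017, 0.002, 0.534]
 [100.0, -0.056, -0.014, 0.002, 0.534],   [100.0, -0.057, -0.01, 0.002, 0.534],   [100.0, -0.057, -0.007, 0.002, 0.534],   [100.0, -0.057, -0.004, 0.002, 0.534],   [100.0, -0.058, -0.001, 0.002, 0.534]
 [100.0, -0.058, 0.002, 0.002, 0.534],   [100.0, -0.057, 0.006, 0.002, 0.534],   [100.0, -0.057, 0.009, 0.002, 0.534],   [100.0, -0.056, 0.012, 0.002, 0.534],   [100.0, -0.056, 0.015, 0.002, 0.534]
 [100.0, -0.055, 0.018, 0.002, 0.534],   [100.0, -0.054, 0.021, 0.002, 0.534],   [100.0, -0.052, 0.024, 0.002, 0.534],
```

move_arm --targets '[[[100, -0.04, -0.041, 0.002, 0.534], [100, -0.042, -0.039, 0.002, 0.534], [100, -0.045, -0.036, 0.002, 0.534], [100, -0.047, -0.034, 0.002, 0.534], [100, -0.048, -0.031, 0.002, 0.534]]]'

```text
time: 0.52
tool_pos: [0.2569, 0.446, 0.216]
tool_rot: [-0.0, 0.28, 0.96, -0.001]
contact_force: [1.7, 0.6, 0.4]
gripper_width: 0.994
grasp_force: 0.0
```

move_arm --targets '[[[100, -0.05, -0.028, 0.002, 0.534], [100, -0.052, -0.026, 0.002, 0.534], [100, -0.053, -0.023, 0.002, 0.534], [100, -0.054, -0.02, 0.002, 0.534], [100, -0.055, -0.017, 0.002, 0.534]]]'

```text
time: 0.93
tool_pos: [0.3378, 0.2931, 0.2103]
tool_rot: [-0.0, 0.411, 0.912, -0.0]
contact_force: [1.2, 0.9, -0.4]
gripper_width: 0.999
grasp_force: 0.0
```

move_arm --targets '[[[100, -0.056, -0.014, 0.002, 0.534], [100, -0.057, -0.01, 0.002, 0.534], [100, -0.057, -0.007, 0.002, 0.534], [100, -0.057, -0.004, 0.002, 0.534], [100, -0.058, -0.001, 0.002, 0.534]]]'

```text
time: 1.35
tool_pos: [0.4191, 0.1405, 0.2044]
tool_rot: [-0.0, 0.534, 0.846, 0.0]
contact_force: [-0.7, 1.0, 1.0]
gripper_width: 1.003
grasp_force: 0.0
```

move_arm --targets '[[[100, -0.058, 0.002, 0.002, 0.534], [100, -0.057, 0.006, 0.002, 0.534], [100, -0.057, 0.009, 0.002, 0.534], [100, -0.056, 0.012, 0.002, 0.534], [100, -0.056, 0.015, 0.002, 0.534]]]'

```text
time: 1.77
tool_pos: [0.5004, -0.0122, 0.1983]
tool_rot: [-0.0, 0.647, 0.763, -0.0]
contact_force: [0.5, 0.5, -0.4]
gripper_width: 1.002
grasp_force: 0.0
```

move_arm --targets '[[[100, -0.055, 0.018, 0.002, 0.534], [100, -0.054, 0.021, 0.002, 0.534], [100, -0.052, 0.024, 0.002, 0.534], [100, 0, 0, 0, 0], [100, 0, 0, 0, 0]]]'

```text
time: 2.18
tool_pos: [0.5485, -0.1037, 0.1942]
tool_rot: [-0.001, 0.708, 0.706, -0.0]
contact_force: [-1.0, -0.6, 0.0]
gripper_width: 0.999
grasp_force: 0.0
```

```bash
python3 - <<'E'
from h import *
s=state();print(s["time"],s["tool_pos"],np.degrees(yaw()),s["contact_force"],np.array(s["joint_pos"]).round(2))
c=get_calibration("wrist");f=grab_frame("wrist");np.save("pics/w1.npy",f);cv2.imwrite("pics/w1.png",f[:,:,::-1])
import pickle;pickle.dump(c,open("pics/w1.pkl","wb"))
print(pix("wrist",np.array([.5484,-.1018,.098]),c),pix("wrist",np.array([.5535,-.054,.051]),c))
E
```

```text
2.1833 [ 0.54853782 -0.10366317  0.19421057] 89.8569493866358 [-0.99496464 -0.56969604  0.03157052] [-0.32 -0.09  1.8   0.    1.43 -0.32]
[255.83199939 190.80727408] [260.40241507 135.01975194]
```

View pics/w1.png

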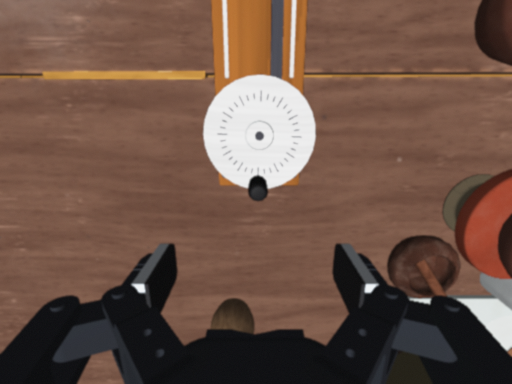

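The wrist view shows the wheel hub at (259.5,135.5). The knob spans columns 249–268 and rows 176–201, with its top centre near (258,191).

```bash
python3 - <<'E'
from h import *
import pickle;c=pickle.load(open("pics/w1.pkl","rb"));f=np.load("pics/w1.npy")
m=(f[165:215,235:285].max(2)<55).astype(np.uint8);n,l,st,ce=cv2.connectedComponentsWithStats(m);i=1+np.argmax(st[1:,4]);print(st[i],ce[i])
x,y,w,h,_=st[i]; x+=235;y+=165
print("knob",ray("",x+w/2-.5,y+h-.5-w/2,.098,c))
g=(f[60:200,190:330].min(2)>150).astype(np.uint8);n,l,st,ce=cv2.connectedComponentsWithStats(g);i=1+np.argmax(st[1:,4])
cn=max(cv2.findContours((l==i).astype(np.uint8),0,2)[0],key=len);e=cv2.fitEllipse(cv2.convexHull(cn));print(e)
print("hub",ray("",e[0][0]+190,e[0][1]+60,.051,c), ray("",259.5,135.5,.051,c))
E
```

```text
[ 14  11  18  24 334] [22.56886228 23.26946108]
knob [ 0.54999425 -0.10149625  0.098     ]
((69.03656768798828, 71.63059997558594), (112.55464935302734, 114.63282775878906), 7.972820281982422)
hub [ 0.55203301 -0.05045714  0.051     ] [ 0.55253835 -0.05450128  0.051     ]
```

move_arm --targets '[[[100, 0.003, 0.0025, 0.045, 0], [100, 0, 0, 0.045, 0], [100, 0, 0, 0.045, 0], [60, 0, 0, 0.03, 0], [30, 0, 0, 0.008, 0]]]'

```text
time: 2.65
tool_pos: [0.5469, -0.0983, 0.0872]
tool_rot: [-0.003, 0.706, 0.708, -0.002]
contact_force: [-0.4, -0.4, -0.4]
gripper_width: 0.75
grasp_force: 0.0
```

move_arm --targets '[[[0, 0, 0, 0, 0], [0, 0, 0, 0, 0], [0, 0, 0, 0, 0], [0, 0, 0, 0, 0], [0, 0, 0, 0, 0]]]'

```text
time: 3.07
tool_pos: [0.5511, -0.1008, 0.0931]
tool_rot: [0.001, 0.707, 0.707, 0.001]
contact_force: [0.0, -0.2, 0.4]
gripper_width: 0.004
grasp_force: 0.0
```

```bash
python3 - <<'E'
from h import *
s=state();p=np.array(s["tool_pos"]);print(s["time"],p,s["contact_force"],s["gripper_width"],s["grasp_force"])
E
```

```text
3.0667 [ 0.55114272 -0.10084978  0.09311289] [ 0.00905579 -0.18900187  0.41721741] 0.004410507156112363 0.0
```

```bash
python3 - <<'E'
from h import *
f=grab_frame("wrist");c=get_calibration("wrist");g=grab_frame("side");t=grab_frame("top")
o=np.zeros((600,800,3),np.uint8);o[:384,:512]=f;o[:300,512:800]=cv2.resize(g[165:240,200:272],None,fx=4,fy=4);o[384:600,:320]=cv2.resize(t[160:214,260:340],None,fx=4,fy=4)
cv2.imwrite("pics/w2.png",o[:,:,::-1])
E
```

```text
(no output)
```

View pics/w2.png

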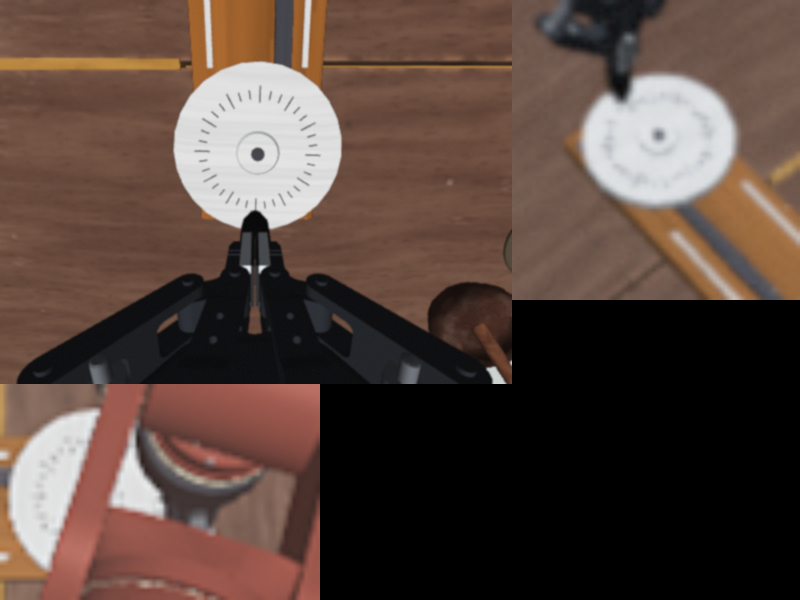

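The fingers are shut and empty, and the knob shows at about (255,213) just beyond or under the fingertips. I'll project the expected points to see which.

```bash
python3 - <<'E'
from h import *
s=state();p=np.array(s["tool_pos"]);print(p,s["time"],s["gripper_width"],s["contact_force"])
for n,X in dict(kt=[.55,-.1015,.098],kb=[.55,-.1015,.056],kbn=[.55,-.0915,.056],ktn=[.55,-.0915,.098],tip=p-[0,0,.025],tcp=p,hub51=[.5525,-.0525,.051]).items():print(n,pix("wrist",np.array(X)).round(1),pix("side",np.array(X)).round(1))
c=get_calibration("wrist")
print(ray("",257.5,154,.051,c),ray("",255,211,.056,c),ray("",255,211,.098,c))
E
```

```text
[ 0.55053819 -0.1007771   0.09210442] 3.2167 -0.0033456650018866586 [-0.82816991  0.30454137 -0.4618411 ]
kt [255.8 245.2] [227.3 180. ]
kb [255.5 217.8] [228.  187.7]
kbn [255.5 205.2] [230.  189.7]
ktn [255.9 230. ] [229.3 182. ]
tip [256.3 223. ] [227.8 185.9]
tcp [256.6 239.5] [227.4 181.3]
hub51 [259.  151.2] [237.2 198.9]
[ 0.55143988 -0.05450183  0.051     ] [ 0.54965313 -0.09605745  0.056     ] [ 0.5494919 -0.0795263  0.098    ]
```

```bash
python3 - <<'E'
from h import *
o=cv2.imread("pics/w2.png")[195:345,180:330]
o=np.clip(cv2.resize(o,None,fx=4,fy=4,interpolation=cv2.INTER_CUBIC).astype(float)*2.2,0,255)
cv2.imwrite("pics/z2.png",o)
E
```

```text
[ WARN:0@0.035] global loadsave.cpp:1063 imwrite_ Unsupported depth image for selected encoder is fallbacked to CV_8U.
```

View pics/z2.png

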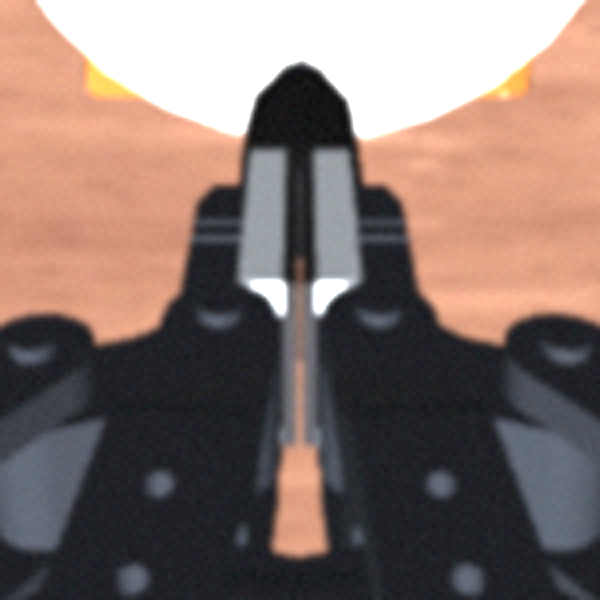

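move_arm --targets '[[[100, 0, 0, 0, 0], [100, 0, 0, 0, 0], [100, 0, 0, 0, 0], [100, 0, 0, 0, 0], [100, 0, 0, 0, 0]]]'

```text
time: 3.63
tool_pos: [0.5501, -0.1006, 0.0913]
tool_rot: [-0.0, 0.707, 0.707, -0.0]
contact_force: [-0.3, 0.0, -0.1]
gripper_width: 0.709
grasp_force: 0.0
```

```bash
python3 - <<'E'
from h import *
s=state();p=np.array(s["tool_pos"]);print(p,s["time"],s["gripper_width"],s["contact_force"])
c=get_calibration("wrist");f=grab_frame("wrist");np.save("pics/w3.npy",f);g=grab_frame("side")
for n,X in dict(kt=[.55,-.1015,.098],kb=[.55,-.1015,.056],hub51=[.5525,-.0525,.051]).items():print(n,pix("wrist",np.array(X),c).round(1),pix("side",np.array(X)).round(1))
o=np.zeros((600,800,3),np.uint8);o[:384,:512]=f;o[:300,512:800]=cv2.resize(g[165:240,200:272],None,fx=4,fy=4);cv2.imwrite("pics/w3.png",o[:,:,::-1])
E
```

```text
[ 0.55009279 -0.10063016  0.09131922] 3.6333 0.7087597493582768 [-0.31592008  0.04696751 -0.09831437]
kt [256.6 246. ] [227.3 180. ]
kb [256.1 218.4] [228.  187.7]
hub51 [259.7 151.6] [237.2 198.9]
```

View pics/w3.png

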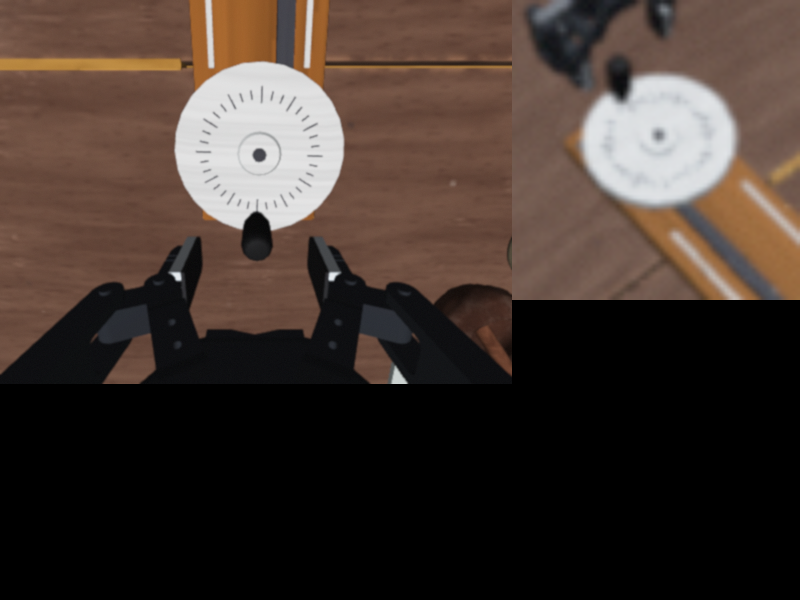

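The knob stands untouched at (257,211–260), with its top at about row 248. The fingertips are at the level of the knob's top, so they closed just above it. I'll go about 24 mm lower and close again.

move_arm --targets '[[[80, 0, 0, 0.014, 0], [70, 0, 0, 0.014, 0], [60, 0, 0, 0.012, 0], [50, 0, 0, 0, 0], [50, 0, 0, 0, 0]]]'

```text
time: 4.15
tool_pos: [0.5493, -0.1003, 0.066]
tool_rot: [-0.001, 0.707, 0.707, -0.001]
contact_force: [-0.3, -0.1, 0.6]
gripper_width: 0.5
grasp_force: 0.0
```

move_arm --targets '[[[0, 0, 0, 0, 0], [0, 0, 0, 0, 0], [0, 0, 0, 0, 0], [0, 0, 0, 0, 0], [0, 0, 0, 0, 0]]]'

```text
time: 4.57
tool_pos: [0.5506, -0.1008, 0.068]
tool_rot: [0.001, 0.707, 0.707, 0.0]
contact_force: [0.2, 0.4, 2.0]
gripper_width: 0.204
grasp_force: 58.6
```

```bash
cat >> h.py <<'E'
def arc(a0,a1,n,r=50.):
    t=np.radians(np.linspace(a0,a1,n+1));x,y=r*np.cos(t),r*np.sin(t)
    for i in range(n):print([0,round((y[i+1]-y[i])/600,4),round((x[i+1]-x[i])/600,4),0,0],end=", " if i%5<4 else "\n")
E
python3 - <<'E'
from h import *
s=state();print(s["tool_pos"],s["contact_force"])
arc(-94.5,-14.5,10)
E
```

```text
[ 0.55056367 -0.10077976  0.06796825] [0.18129053 0.44662099 1.96405497]
[0, np.float64(-0.0001), np.float64(0.0116), 0, 0], [0, np.float64(0.0015), np.float64(0.0115), 0, 0], [0, np.float64(0.0031), np.float64(0.0112), 0, 0], [0, np.float64(0.0046), np.float64(0.0107), 0, 0], [0, np.float64(0.0061), np.float64(0.0099), 0, 0]
[0, np.float64(0.0074), np.float64(0.009), 0, 0], [0, np.float64(0.0086), np.float64(0.0079), 0, 0], [0, np.float64(0.0096), np.float64(0.0066), 0, 0], [0, np.float64(0.0104), np.float64(0.0052), 0, 0], [0, np.float64(0.011), np.float64(0.0037), 0, 0]
```

move_arm --targets '[[[0, -0.0001, 0.0116, 0, 0], [0, 0.0015, 0.0115, 0, 0], [0, 0.0031, 0.0112, 0, 0], [0, 0.0046, 0.0107, 0, 0], [0, 0.0061, 0.0099, 0, 0]]]'

```text
time: 4.98
tool_pos: [0.5825, -0.0919, 0.0675]
tool_rot: [-0.001, 0.707, 0.707, -0.002]
contact_force: [-6.9, -0.7, 6.4]
gripper_width: 0.206
grasp_force: 59.2
```

```bash
python3 - <<'E'
from h import *
s=state();print(s["tool_pos"],s["contact_force"],s["ft_torque"])
E
```

```text
[ 0.58252905 -0.09190923  0.06746929] [-6.85549603 -0.7423794   6.35371718] [-0.25138533  1.39588622 -0.03723089]
```

move_arm --targets '[[[0, 0.0074, 0.009, 0, 0], [0, 0.0086, 0.0079, 0, 0], [0, 0.0096, 0.0066, 0, 0], [0, 0.0104, 0.0052, 0, 0], [0, 0.011, 0.0037, 0, 0]]]'

```text
time: 5.4
tool_pos: [0.6019, -0.0643, 0.0675]
tool_rot: [-0.001, 0.707, 0.707, -0.002]
contact_force: [-7.4, -4.6, 4.9]
gripper_width: 0.204
grasp_force: 59.2
```

```bash
python3 - <<'E'
from h import *
s=state();print(s["tool_pos"],s["contact_force"])
c=get_calibration("wrist");f=grab_frame("wrist");np.save("pics/w4.npy",f);import pickle;pickle.dump(c,open("pics/w4.pkl","wb"))
for n,X in dict(jawtop=[.55,.1258,.052],linea=[.60,.1263,.02],fence=[.55,.171,.052]).items():print(n,pix("wrist",np.array(X),c).round(1))
cv2.imwrite("pics/w4.png",cv2.resize(f[:150],None,fx=1.56,fy=2)[:,:,::-1])
arc(-14.5,13,3)
E
```

```text
[ 0.60191546 -0.06432551  0.06745988] [-7.37052912 -4.55895441  4.85028167]
jawtop [ 144.3 -149.5]
linea [ 253.8 -100.5]
fence [ 130.4 -298.5]
[0, np.float64(0.0131), np.float64(0.0023), 0, 0], [0, np.float64(0.0133), np.float64(0.0002), 0, 0], [0, np.float64(0.0132), np.float64(-0.0019), 0, 0],
```

View pics/w4.png

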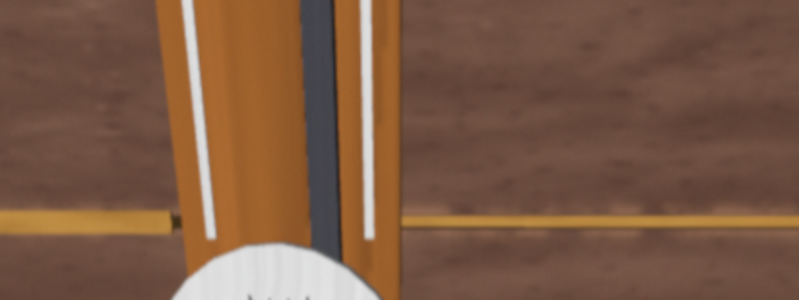

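The wrist view shows only the bed rails and the edge of the wheel, and the jaw is out of view. I'll finish the arc, then track the white tag on the jaw in the top camera.

move_arm --targets '[[[0, 0.0131, 0.0015, 0, 0], [0, 0.0133, -0.0005, 0, 0], [0, 0.0132, -0.0025, 0, 0], [0, 0, 0, 0, 0]]]'

```text
time: 5.78
tool_pos: [0.6023, -0.0399, 0.0678]
tool_rot: [0.001, 0.707, 0.707, -0.001]
contact_force: [-1.7, -3.2, 2.9]
gripper_width: 0.205
grasp_force: 59.0
```

```bash
cat >> h.py <<'E'
def tag(f):
    m=(f[180:196,195:262].min(2)>125).astype(np.uint8)
    n,l,st,ce=cv2.connectedComponentsWithStats(m); return [(ce[i]+[195,180],st[i][2:].tolist(),ray("top",*(ce[i]+[195,180]),.052).round(4)) for i in range(1,n)]
E
python3 - <<'E'
from h import *
s=state();print(s["tool_pos"],s["contact_force"])
f=grab_frame("top");np.save("pics/top5.npy",f)
print(tag(np.load("pics/top0.npy")));print(tag(f))
cv2.imwrite("pics/top5.png",cv2.resize(f[150:240,180:320],None,fx=5,fy=5)[:,:,::-1])
E
```

```text
[ 0.60233666 -0.03989612  0.06778817] [-1.65102065 -3.17181406  2.94789391]
[(array([212.63636364, 187.90909091]), [4, 3, 11], array([0.5539, 0.1379, 0.052 ]))]
[(array([217.9, 188.1]), [3, 16, 20], array([0.5533, 0.1237, 0.052 ])), (array([221.83333333, 187.91666667]), [5, 3, 12], array([0.5538, 0.1132, 0.052 ]))]
```

```bash
python3 - <<'E'
from h import *
print(ray("top",217.9,188,.02))
f=np.load("pics/top5.npy").astype(int);
for r in (178,184,192,200):print(r,f[r,190:232,1].tolist())
E
```

```text
[0.55962669 0.12736985 0.02      ]
178 [130, 119, 106, 116, 115, 111, 112, 117, 122, 118, 94, 86, 121, 125, 165, 208, 205, 205, 205, 204, 206, 205, 204, 205, 205, 204, 202, 209, 234, 235, 179, 130, 120, 126, 129, 127, 119, 122, 121, 160, 210, 204]
184 [124, 118, 111, 116, 116, 117, 118, 121, 122, 112, 78, 82, 118, 125, 124, 124, 124, 124, 124, 124, 123, 123, 123, 123, 124, 122, 119, 142, 172, 149, 120, 126, 121, 127, 129, 126, 119, 124, 110, 74, 98, 95]
192 [115, 113, 112, 118, 120, 118, 119, 122, 124, 105, 64, 91, 121, 116, 116, 116, 117, 116, 117, 116, 117, 117, 117, 117, 117, 116, 111, 151, 182, 142, 121, 130, 120, 126, 129, 126, 119, 123, 105, 85, 123, 119]
200 [120, 122, 125, 126, 127, 127, 128, 130, 127, 99, 53, 95, 126, 122, 120, 120, 120, 120, 120, 121, 120, 122, 121, 121, 121, 121, 114, 170, 189, 108, 111, 121, 125, 130, 130, 126, 122, 118, 94, 96, 127, 123]
```

View pics/top5.png

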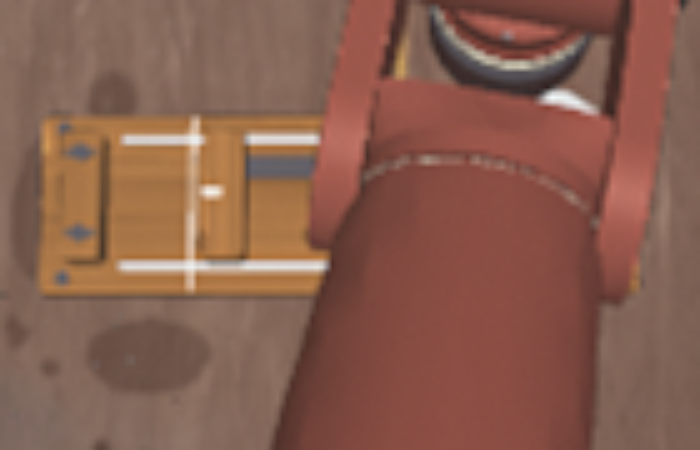

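The top view shows the white line at u 217.9 and the jaw's face edge at about u 220.5, so the jaw is about 10–11 mm beyond the line. The knob grasp showed the fingertips sit higher than I assumed, so I'll triangulate them from the two views in w3.

```bash
python3 - <<'E'
from h import *
import pickle;c=pickle.load(open("pics/w1.pkl","rb"));R=np.array(c["R"]);o=-R.T@np.array(c["t"])+np.array([.5501,-.1006,.0913])-[.5485,-.1037,.1942];c["t"]=-R@o
for w,s in(((322,240),(218.2,185.5)),((190,240),(237,173))):
    for z in(.06,.08,.1,.12):print(z,ray("",*w,z,c).round(3),ray("side",*s,z).round(3))
a=state();print(a["tool_pos"]);cc=get_calibration("wrist");print(-np.array(cc["R"]).T@cc["t"])
E
```

```text
0.06 [ 0.599 -0.117  0.06 ] [ 0.57  -0.126  0.06 ]
0.08 [ 0.594 -0.107  0.08 ] [ 0.577 -0.114  0.08 ]
0.1 [ 0.588 -0.096  0.1  ] [ 0.585 -0.102  0.1  ]
0.12 [ 0.583 -0.086  0.12 ] [ 0.592 -0.09   0.12 ]
0.06 [ 0.5   -0.117  0.06 ] [ 0.493 -0.126  0.06 ]
0.08 [ 0.506 -0.107  0.08 ] [ 0.502 -0.114  0.08 ]
0.1 [ 0.511 -0.096  0.1  ] [ 0.511 -0.102  0.1  ]
0.12 [ 0.516 -0.086  0.12 ] [ 0.52 -0.09  0.12]
[ 0.60232937 -0.04000272  0.06779314]
[0.60076939 0.03865714 0.21884303]
```

move_arm --targets '[[[60, 0, 0, 0, 0], [60, 0, 0, 0, 0], [60, 0, 0, 0, 0], [60, 0, 0, -0.03, 0], [80, 0, 0, -0.06, 0]]]'

```text
time: 6.25
tool_pos: [0.5975, -0.0385, 0.1156]
tool_rot: [-0.005, 0.707, 0.707, -0.003]
contact_force: [-0.0, -0.6, -1.3]
gripper_width: 0.724
grasp_force: 0.0
```

move_arm --targets '[[[100, 0.02, -0.01, -0.06, 0], [100, 0.05, -0.017, 0, 0], [100, 0.05, -0.017, 0, 0], [100, 0.05, -0.017, 0, 0], [100, 0.05, -0.017, 0, 0]]]'

```text
time: 6.67
tool_pos: [0.5544, 0.0938, 0.1575]
tool_rot: [-0.0, 0.707, 0.707, 0.001]
contact_force: [0.1, 0.1, -0.7]
gripper_width: 1.004
grasp_force: 0.0
```

move_arm --targets '[[[100, 0.05, -0.017, 0, 0], [100, 0.05, -0.017, 0, 0], [100, 0.05, -0.017, 0, 0], [100, 0.05, -0.017, 0, 0], [100, 0.05, -0.017, 0, 0]]]'

```text
time: 7.08
tool_pos: [0.503, 0.2441, 0.1572]
tool_rot: [-0.0, 0.707, 0.707, 0.0]
contact_force: [0.2, -0.2, 0.2]
gripper_width: 1.0
grasp_force: 0.0
```

move_arm --targets '[[[100, 0.05, -0.017, 0, 0], [100, 0.05, -0.017, 0, 0], [100, 0.04, -0.01, 0, 0], [100, 0, 0, 0, 0], [100, 0, 0, 0, 0]]]'

```text
time: 7.5
tool_pos: [0.4769, 0.3275, 0.157]
tool_rot: [-0.0, 0.706, 0.708, -0.0]
contact_force: [-0.2, -0.8, -0.2]
gripper_width: 1.001
grasp_force: 0.0
```

```bash
python3 - <<'E'
from h import *
s=state();print(s["time"],s["tool_pos"],s["contact_force"],np.degrees(yaw()))
c=get_calibration("wrist");f=grab_frame("wrist");np.save("pics/w6.npy",f);import pickle;pickle.dump(c,open("pics/w6.pkl","wb"))
for n,X in dict(small=[.4805,.328,.052],smallb=[.4805,.328,0],tall=[.5952,.3287,.076]).items():print(n,pix("wrist",np.array(X),c).round(1))
cv2.imwrite("pics/w6.png",f[:,:,::-1])
t=grab_frame("top");print(tag(t))
E
```

```text
7.5 [0.47687381 0.32750416 0.15703815] [-0.2284979  -0.75830585 -0.16031511] 90.13014402198594
small [259.5 189.4]
smallb [258.7 176.5]
tall [386.9 196.7]
[(array([217.9, 188.1]), [3, 16, 20], array([0.5533, 0.1237, 0.052 ])), (array([221.83333333, 187.91666667]), [5, 3, 12], array([0.5538, 0.1132, 0.052 ]))]
```

View pics/w6.png

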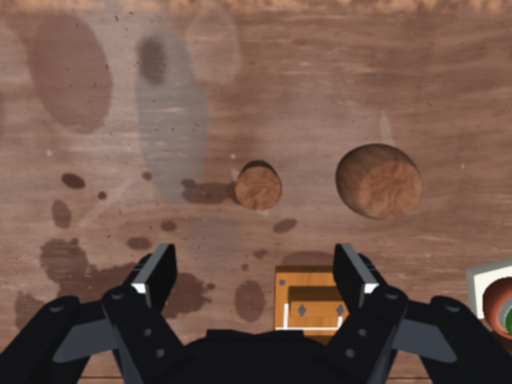

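The smallest former's top is at (259,188), where predicted, and the tall one is clear at about (388,190). The jaw tag hasn't moved. I'll descend in stages.

move_arm --targets '[[[85, 0.0025, 0.0055, 0.05, 0], [85, 0, 0, 0.05, 0], [85, 0, 0, 0.05, 0], [85, 0, 0, 0.045, 0], [85, 0, 0, 0, 0]]]'

```text
time: 8.02
tool_pos: [0.4768, 0.3243, 0.0337]
tool_rot: [-0.002, 0.708, 0.706, -0.006]
contact_force: [-1.9, -0.1, -1.3]
gripper_width: 0.848
grasp_force: 0.0
```

move_arm --targets '[[[85, 0, 0, 0.01, 0], [85, 0, 0, 0.01, 0], [85, 0, 0, 0.01, 0], [85, 0, 0, 0.005, 0], [85, 0, 0, 0, 0]]]'

```text
time: 8.43
tool_pos: [0.4811, 0.328, 0.0198]
tool_rot: [0.0, 0.707, 0.707, 0.0]
contact_force: [0.3, -0.5, -0.1]
gripper_width: 0.851
grasp_force: 0.0
```

```bash
python3 - <<'E'
from h import *
s=state();print(s["time"],s["tool_pos"],s["contact_force"],s["gripper_width"])
print(pix("wrist",np.array([.4802,.329,.052])),pix("wrist",np.array(s["tool_pos"])))
f=grab_frame("wrist");np.save("pics/w7.npy",f)
b=cv2.GaussianBlur(f,(0,0),2).astype(int)
for r in (180,200,220,240,260):print(r,b[r,120:400:8,0].tolist())
E
```

```text
8.4333 [0.48109258 0.32803974 0.01975132] [ 0.31692711 -0.52996128 -0.09803706] 0.8507711387431448
[255.46861155 267.55819051] [256.65844203 239.48815202]
180 [136, 135, 133, 131, 129, 129, 134, 133, 135, 134, 131, 125, 122, 122, 121, 125, 132, 137, 143, 145, 151, 152, 151, 151, 152, 152, 155, 156, 154, 151, 156, 157, 158, 159, 159]
200 [133, 131, 127, 124, 122, 123, 125, 122, 117, 120, 122, 121, 119, 117, 119, 107, 83, 82, 104, 133, 135, 136, 137, 138, 139, 141, 145, 146, 146, 148, 150, 151, 153, 155, 144]
220 [133, 132, 128, 126, 124, 128, 128, 128, 129, 131, 132, 139, 151, 95, 54, 52, 54, 57, 54, 54, 57, 139, 142, 143, 144, 144, 144, 144, 142, 143, 142, 143, 144, 136, 48]
240 [128, 105, 90, 91, 101, 100, 100, 94, 60, 98, 97, 87, 80, 114, 127, 138, 140, 132, 120, 134, 120, 75, 142, 145, 144, 116, 98, 128, 147, 148, 150, 150, 150, 148, 58]
260 [127, 118, 99, 97, 70, 51, 89, 22, 16, 83, 104, 107, 148, 146, 135, 133, 132, 133, 134, 141, 139, 135, 119, 142, 143, 60, 20, 49, 87, 38, 141, 150, 149, 148, 146]
```

move_arm --targets '[[[85, 0, 0, 0.009, 0], [50, 0, 0, 0, 0], [20, 0, 0, 0, 0], [0, 0, 0, 0, 0], [0, 0, 0, 0, 0]]]'

```text
time: 8.9
tool_pos: [0.481, 0.3282, 0.0144]
tool_rot: [0.0, 0.707, 0.707, 0.0]
contact_force: [0.1, -0.6, 1.7]
gripper_width: 0.517
grasp_force: 61.2
```

move_arm --targets '[[[0, 0, 0, 0, 0], [0, 0, 0, 0, 0], [0, 0, 0, -0.01, 0], [0, 0, 0, -0.02, 0], [0, 0, 0, 0, 0]]]'

```text
time: 9.32
tool_pos: [0.4823, 0.3287, 0.0346]
tool_rot: [0.001, 0.707, 0.707, 0.002]
contact_force: [0.7, 0.6, -0.4]
gripper_width: 0.514
grasp_force: 61.1
```

move_arm --targets '[[[0, 0, 0, -0.045, 0], [0, 0, 0, -0.045, 0], [0, 0, 0, -0.045, 0], [0, -0.05, 0.019, 0, 0], [0, -0.05, 0.019, 0, 0]]]'

```text
time: 9.73
tool_pos: [0.5054, 0.2691, 0.1167]
tool_rot: [0.001, 0.706, 0.708, 0.003]
contact_force: [0.1, -0.5, -1.1]
gripper_width: 0.517
grasp_force: 61.4
```

move_arm --targets '[[[0, -0.05, 0.019, 0, 0], [0, -0.05, 0.019, 0, 0], [0, -0.05, 0.019, 0, 0], [0, -0.045, 0.017, 0, 0], [0, 0, 0, 0, 0]]]'

```text
time: 10.15
tool_pos: [0.5498, 0.1468, 0.1138]
tool_rot: [0.001, 0.709, 0.705, 0.0]
contact_force: [-0.5, -0.2, -0.1]
gripper_width: 0.516
grasp_force: 61.4
```

```bash
python3 - <<'E'
from h import *
from h import *
s=state();p=np.array(s["tool_pos"]);print(s["time"],p,s["contact_force"],s["gripper_width"],np.degrees(yaw()))
c=get_calibration("wrist");f=grab_frame("wrist");np.save("pics/w8.npy",f)
t=grab_frame("top");np.save("pics/top8.npy",t)
# fence face edge and line rows in wrist picture
for n,X in dict(fencetop=[.5522,.1715,.052],line=[.5522,.1274,.02],jawface=[.5522,.1165,.052],edgeL=[.5022,.143,.02],edgeR=[.6022,.143,.02],fL=[.5172,.1715,.052],fR=[.5872,.1715,.052]).items():print(n,pix("wrist",np.array(X),c).round(1))
print("d",np.array([.143-p[1],.5522-p[0]])/.6)
E
```

```text
10.15 [0.54980256 0.14680167 0.11376613] [-0.50312619 -0.18110462 -0.0939436 ] 0.5160743807698532 89.72271549537538
fencetop [258.7 176.2]
line [258.1 212.2]
jawface [258.7 237.5]
edgeL [205.7 197.3]
edgeR [310.6 196.7]
fL [215.4 176.4]
fR [302. 176.]
d [-0.00633612  0.00399574]
```

```bash
python3 - <<'E'
from h import *
f=np.load("pics/w8.npy").astype(int)
for c in(222,296):print(c,f[155:245:2,c].mean(1).round().astype(int).tolist())
r=f[190:194].mean(0).astype(int);print("row192 R-B",(r[190:325:3,0]-r[190:325:3,2]).tolist())
t=np.load("pics/top8.npy").astype(int);print(t[184,190:232,1].tolist())
E
```

```text
222 [127, 128, 128, 126, 124, 127, 129, 131, 128, 121, 168, 185, 187, 197, 196, 205, 211, 210, 213, 225, 224, 235, 238, 237, 239, 239, 239, 242, 241, 252, 250, 244, 245, 247, 247, 220, 162, 115, 57, 37, 39, 40, 44, 57, 74]
296 [119, 120, 120, 122, 123, 126, 126, 125, 123, 136, 236, 246, 245, 245, 246, 245, 245, 245, 245, 246, 246, 246, 246, 244, 243, 243, 241, 242, 240, 253, 245, 239, 239, 237, 229, 226, 217, 176, 121, 78, 31, 20, 18, 20, 19]
row192 R-B [46, 47, 51, 55, 54, 74, 139, 137, 141, 92, -1, 90, 143, 140, 138, 136, 133, 134, 136, 131, 131, 135, 137, 135, 132, 131, 128, 130, 137, 142, 137, 132, 136, 143, 125, -1, 55, 141, 137, 131, 72, 53, 54, 55, 56]
[188, 176, 145, 128, 116, 89, 83, 83, 78, 77, 70, 60, 48, 41, 68, 92, 87, 87, 87, 87, 87, 87, 90, 82, 55, 49, 50, 46, 75, 112, 127, 126, 119, 122, 126, 123, 117, 121, 108, 74, 96, 95]
```

move_arm --targets '[[[0, -0.0055, 0.003, 0, 0], [0, 0, 0, 0.03, 0], [0, 0, 0, 0.03, 0], [0, 0, 0, 0, 0], [0, 0, 0, 0, 0]]]'

```text
time: 10.67
tool_pos: [0.5484, 0.1484, 0.0759]
tool_rot: [-0.001, 0.707, 0.708, -0.001]
contact_force: [-0.4, 0.4, -1.3]
gripper_width: 0.517
grasp_force: 61.4
```

```bash
python3 - <<'E'
from h import *
s=state();print(s["tool_pos"],s["contact_force"])
E
```

```text
[0.54835865 0.14843713 0.0758557 ] [-0.44990065  0.40442041 -1.25625765]
```

move_arm --targets '[[[0, -0.008, 0.005, 0, 0], [0, 0, 0, 0, 0], [0, 0, 0, 0, 0], [0, 0, 0, 0, 0], [0, 0, 0, 0, 0]]]'

```text
time: 11.08
tool_pos: [0.5532, 0.1429, 0.0777]
tool_rot: [0.0, 0.707, 0.707, 0.0]
contact_force: [0.5, -0.2, -0.9]
gripper_width: 0.514
grasp_force: 61.4
```

move_arm --targets '[[[0, 0, 0, 0, 0], [0, 0, 0, 0, 0]]]'

```text
time: 11.25
tool_pos: [0.5528, 0.1429, 0.0771]
tool_rot: [0.0, 0.707, 0.707, 0.0]
contact_force: [-0.1, -0.0, -0.5]
gripper_width: 0.515
grasp_force: 61.4
```

```bash
python3 - <<'E'
from h import *
s=state();p=s["tool_pos"];print(p,s["contact_force"],np.degrees(yaw()))
c=get_calibration("wrist");f=grab_frame("wrist").astype(int);np.save("pics/w9.npy",f)
for n,X in dict(fencetop=[.5522,.1715,.052],jawface=[.5522,.1165,.052],edgeL=[.5022,.143,.02],edgeR=[.6022,.143,.02],ftop=[p[0],p[1]+.001,p[2]-.0144+.052]).items():print(n,pix("wrist",np.array(X),c).round(1))
r=f[198:202].mean(0).astype(int);print("R-B",(r[180:345:3,0]-r[180:345:3,2]).tolist())
for q in(215,305,258):print(q,f[150:260:2,q].mean(1).round().astype(int).tolist())
E
```

```text
[0.55280044 0.14286859 0.07714413] [-0.09264673 -0.04381653 -0.54529192] 89.98729555566996
fencetop [255.5 184. ]
jawface [255.4 255.8]
edgeL [194.3 206.9]
edgeR [316.2 206.8]
ftop [257.3 273.7]
R-B [46, 49, 53, 54, 54, 127, 138, 137, 140, 119, -1, 10, 140, 141, 140, 137, 136, 132, 131, 135, 134, 129, 129, 131, 135, 132, 129, 131, 128, 127, 129, 134, 140, 140, 135, 130, 137, 143, 143, 3, 0, 130, 140, 135, 131, 102, 52, 53, 53, 54, 54, 54, 56, 57, 56]
215 [81, 117, 121, 123, 126, 126, 126, 117, 110, 111, 121, 127, 128, 128, 126, 121, 125, 125, 126, 127, 127, 127, 129, 131, 130, 132, 133, 133, 141, 144, 147, 156, 157, 167, 171, 175, 184, 209, 252, 215, 201, 210, 136, 44, 24, 20, 22, 31, 40, 49, 62, 76, 91, 97, 93]
305 [92, 104, 110, 111, 111, 112, 113, 115, 115, 114, 116, 116, 114, 112, 113, 121, 130, 129, 130, 129, 130, 129, 129, 130, 130, 130, 128, 128, 127, 128, 127, 128, 128, 127, 125, 126, 125, 175, 251, 165, 122, 123, 107, 96, 96, 95, 95, 97, 95, 95, 97, 96, 89, 79, 61]
258 [81, 120, 122, 118, 120, 123, 124, 124, 123, 122, 125, 125, 126, 127, 124, 120, 121, 120, 121, 119, 120, 120, 121, 120, 121, 121, 83, 41, 42, 41, 40, 44, 43, 43, 42, 42, 44, 42, 43, 45, 65, 88, 96, 104, 104, 96, 98, 96, 91, 93, 96, 94, 91, 95, 94]
```

move_arm --targets '[[[0, 0.001, 0, 0.02, 0], [0, 0, 0, 0.02, 0], [0, 0, 0, 0.02, 0], [0, 0, 0, 0.006, 0], [0, 0, 0, 0, 0]]]'

```text
time: 11.72
tool_pos: [0.5514, 0.1433, 0.0353]
tool_rot: [-0.001, 0.707, 0.707, -0.001]
contact_force: [-0.3, 0.5, -0.2]
gripper_width: 0.517
grasp_force: 61.4
```

move_arm --targets '[[[0, 0, 0, 0, 0], [0, 0, 0, 0.002, 0], [0, 0, 0, 0, 0]]]'

```text
time: 11.97
tool_pos: [0.5527, 0.1434, 0.0359]
tool_rot: [-0.0, 0.707, 0.707, -0.0]
contact_force: [0.4, 0.0, -0.8]
gripper_width: 0.513
grasp_force: 61.4
```

move_arm --targets '[[[0, 0, 0, 0.001, 0], [0, 0, 0, 0.001, 0], [0, 0, 0, 0, 0], [0, 0, 0, 0, 0]]]'

```text
time: 12.3
tool_pos: [0.5528, 0.1434, 0.0351]
tool_rot: [0.0, 0.707, 0.707, 0.0]
contact_force: [0.0, -0.5, -2.0]
gripper_width: 0.515
grasp_force: 61.4
```

move_arm --targets '[[[0, 0, 0, 0.0015, 0], [0, 0, 0, 0, 0], [0, 0, 0, 0, 0], [0, 0, 0, 0, 0]]]'

```text
time: 12.63
tool_pos: [0.553, 0.1435, 0.0344]
tool_rot: [0.0, 0.707, 0.707, 0.0]
contact_force: [-0.1, 0.9, 0.8]
gripper_width: 0.513
grasp_force: 61.6
```

move_arm --targets '[[[80, 0, 0, 0, 0], [80, 0, 0, 0, 0], [80, 0, 0, 0, 0], [80, 0, 0, -0.02, 0], [80, 0, 0, -0.05, 0]]]'

```text
time: 13.05
tool_pos: [0.549, 0.1429, 0.0722]
tool_rot: [-0.003, 0.707, 0.707, -0.004]
contact_force: [-0.4, 0.1, 0.4]
gripper_width: 0.802
grasp_force: 0.0
```

move_arm --targets '[[[80, 0, 0, -0.06, 0], [80, 0, 0, -0.04, 0], [80, 0, 0, 0, 0], [80, 0, 0, 0, 0], [80, 0, 0, 0, 0]]]'

```text
time: 13.47
tool_pos: [0.5524, 0.1434, 0.136]
tool_rot: [-0.0, 0.707, 0.707, -0.0]
contact_force: [0.2, 0.6, -0.7]
gripper_width: 0.799
grasp_force: 0.0
```

```bash
python3 - <<'E'
from h import *
s=state();p=s["tool_pos"];print(s["time"],p,s["contact_force"])
c=get_calibration("wrist");f=grab_frame("wrist");np.save("pics/w10.npy",f)
import pickle;pickle.dump(c,open("pics/w10.pkl","wb"))
hsv=cv2.cvtColor(f,cv2.COLOR_RGB2HSV)
for n,X in dict(fencetop=[.5522,.1715,.052],line=[.5522,.1274,.02],jawface=[.5522,.1165,.052],fmr=[.5527,.144,.072]).items():print(n,pix("wrist",np.array(X),c).round(1))
for q in(222,235,258,280):print(q,[f"{r}:{f[r,q].tolist()}" for r in range(150,250,5)])
E
```

```text
13.4667 [0.5523997  0.14342914 0.13597446] [ 0.19887778  0.5521008  -0.68371927]
fencetop [255.7 166.5]
line [255.5 201.5]
jawface [255.6 223.6]
fmr [256.4 203.5]
222 ['150:[191, 121, 56]', '155:[188, 119, 55]', '160:[194, 123, 59]', '165:[173, 123, 84]', '170:[217, 187, 165]', '175:[227, 201, 183]', '180:[223, 205, 193]', '185:[227, 216, 211]', '190:[236, 233, 232]', '195:[238, 236, 234]', '200:[239, 237, 236]', '205:[240, 239, 238]', '210:[241, 241, 242]', '215:[161, 149, 142]', '220:[86, 55, 29]', '225:[187, 119, 55]', '230:[201, 128, 61]', '235:[205, 131, 62]', '240:[186, 119, 59]', '245:[240, 239, 238]']
235 ['150:[173, 112, 62]', '155:[158, 108, 74]', '160:[193, 121, 55]', '165:[168, 105, 49]', '170:[184, 115, 53]', '175:[184, 116, 55]', '180:[164, 102, 49]', '185:[94, 60, 45]', '190:[123, 77, 57]', '195:[133, 85, 63]', '200:[148, 98, 74]', '205:[148, 98, 73]', '210:[136, 89, 66]', '215:[130, 83, 61]', '220:[102, 67, 45]', '225:[189, 120, 57]', '230:[200, 127, 60]', '235:[203, 130, 61]', '240:[184, 116, 55]', '245:[195, 123, 58]']
258 ['150:[186, 117, 55]', '155:[187, 118, 55]', '160:[190, 120, 56]', '165:[167, 105, 49]', '170:[54, 38, 28]', '175:[54, 36, 27]', '180:[138, 90, 66]', '185:[129, 83, 61]', '190:[125, 79, 59]', '195:[125, 80, 60]', '200:[122, 77, 58]', '205:[132, 85, 63]', '210:[143, 93, 70]', '215:[141, 91, 68]', '220:[130, 82, 61]', '225:[140, 91, 68]', '230:[223, 171, 128]', '235:[203, 130, 61]', '240:[183, 116, 55]', '245:[179, 112, 53]']
280 ['150:[87, 87, 95]', '155:[90, 89, 97]', '160:[90, 89, 97]', '165:[164, 102, 47]', '170:[182, 114, 55]', '175:[181, 114, 52]', '180:[181, 113, 53]', '185:[186, 118, 55]', '190:[173, 109, 53]', '195:[105, 66, 46]', '200:[133, 84, 62]', '205:[126, 81, 59]', '210:[112, 70, 48]', '215:[72, 45, 24]', '220:[82, 52, 26]', '225:[194, 123, 57]', '230:[202, 128, 60]', '235:[203, 129, 60]', '240:[183, 116, 54]', '245:[196, 124, 58]']
```

The former stands upright: its top disc spans rows 179–227, centred at about (256,203) against a predicted (256,203.5). Now back to the knob.

move_arm --targets '[[[80, -0.051, 0.014, 0, 0], [80, -0.051, 0.014, 0, 0], [80, -0.051, 0.014, 0, 0], [80, -0.051, 0.014, 0, 0], [80, -0.051, 0.014, 0, 0]]]'

```text
time: 13.93
tool_pos: [0.5936, -0.0107, 0.1338]
tool_rot: [-0.002, 0.707, 0.707, -0.001]
contact_force: [1.2, 0.2, 0.3]
gripper_width: 0.801
grasp_force: 0.0
```

move_arm --targets '[[[80, -0.05, 0.013, 0, 0], [80, 0, 0, 0, 0], [70, 0, 0, 0, 0], [70, 0, 0, 0, 0]]]'

```text
time: 14.27
tool_pos: [0.6014, -0.0391, 0.1344]
tool_rot: [-0.001, 0.707, 0.707, -0.001]
contact_force: [0.3, -0.5, -0.1]
gripper_width: 0.695
grasp_force: 0.0
```

```bash
python3 - <<'E'
from h import *
s=state();p=np.array(s["tool_pos"]);print(s["time"],p,s["contact_force"])
c=get_calibration("wrist");f=grab_frame("wrist")
k=pix("wrist",np.array([.6015,-.0415,.098]),c);print(k)
u,v=k.round().astype(int);m=(f[v-35:v+30,u-35:u+35].max(2)<55).astype(np.uint8);n,l,st,ce=cv2.connectedComponentsWithStats(m);print(st[1:].tolist())
i=1+np.argmax(st[1:,4]);x,y,w,h,_=st[i];q=ray("",u-35+x+w/2-.5,v-35+y+h-.5-w/2,.098,c);print("knob",q)
print("d",(-.0400-p[1])/.6,(.6023-p[0])/.6)
print(tag(grab_frame("top")))
E
```

```text
14.2667 [ 0.60143743 -0.03910208  0.13438222] [ 0.27739718 -0.47397619 -0.11652102]
[256.43031314 219.79632054]
[[24, 12, 23, 34, 635]]
knob [ 0.60117637 -0.04085342  0.098     ]
d -0.0014965358635317858 0.0014376245266269536
[(array([218.2, 181.2]), [2, 4, 5], array([0.5722, 0.1232, 0.052 ])), (array([221.83333333, 187.91666667]), [5, 3, 12], array([0.5538, 0.1132, 0.052 ])), (array([218., 195.]), [1, 1, 1], array([0.5346, 0.1232, 0.052 ]))]
```

move_arm --targets '[[[60, -0.002, 0.001, 0.04, 0], [60, 0, 0, 0.04, 0], [50, 0, 0, 0.025, 0], [50, 0, 0, 0.005, 0], [40, 0, 0, 0, 0]]]'

```text
time: 14.78
tool_pos: [0.6017, -0.0395, 0.0684]
tool_rot: [-0.001, 0.707, 0.708, -0.001]
contact_force: [0.1, -0.3, 0.7]
gripper_width: 0.406
grasp_force: 0.0
```

move_arm --targets '[[[0, 0, 0, 0, 0], [0, 0, 0, 0, 0], [0, 0, 0, 0, 0], [0, 0, 0, 0, 0], [0, 0, 0, 0, 0]]]'

```text
time: 15.2
tool_pos: [0.6034, -0.0409, 0.071]
tool_rot: [0.0, 0.707, 0.707, 0.0]
contact_force: [-3.3, 0.0, 2.3]
gripper_width: 0.202
grasp_force: 58.9
```

```bash
python3 - <<'E'
from h import *
s=state();p=np.array(s["tool_pos"]);print(s["time"],p,s["contact_force"],s["gripper_width"],s["grasp_force"])
arc(12,-18,5)
arc(-18,-43,5)
E
```

```text
15.2 [ 0.60337767 -0.04085603  0.07104543] [-3.33662836  0.02415107  2.29908904] 0.20192489753440454 58.87351553683402
[0, np.float64(-0.0086), np.float64(0.0014), 0, 0], [0, np.float64(-0.0087), np.float64(0.0005), 0, 0], [0, np.float64(-0.0087), np.float64(-0.0005), 0, 0], [0, np.float64(-0.0086), np.float64(-0.0014), 0, 0], [0, np.float64(-0.0084), np.float64(-0.0023), 0, 0]
[0, np.float64(-0.0068), np.float64(-0.0025), 0, 0], [0, np.float64(-0.0066), np.float64(-0.0031), 0, 0], [0, np.float64(-0.0063), np.float64(-0.0037), 0, 0], [0, np.float64(-0.0059), np.float64(-0.0042), 0, 0], [0, np.float64(-0.0055), np.float64(-0.0047), 0, 0]
```

move_arm --targets '[[[0, -0.0086, 0, 0, 0], [0, -0.0087, 0.0005, 0, 0], [0, -0.0087, -0.0005, 0, 0], [0, -0.0086, -0.0014, 0, 0], [0, -0.0084, -0.0023, 0, 0]]]'

```text
time: 15.62
tool_pos: [0.6016, -0.0656, 0.0708]
tool_rot: [-0.001, 0.707, 0.707, 0.002]
contact_force: [-1.1, 7.0, 2.9]
gripper_width: 0.204
grasp_force: 59.1
```

move_arm --targets '[[[0, -0.0068, -0.0025, 0, 0], [0, -0.0066, -0.0031, 0, 0], [0, -0.0063, -0.0037, 0, 0]]]'

```text
time: 15.87
tool_pos: [0.5963, -0.0771, 0.0708]
tool_rot: [-0.001, 0.707, 0.707, 0.002]
contact_force: [0.1, 7.2, 3.1]
gripper_width: 0.204
grasp_force: 59.0
```

```bash
cat >> h.py <<'E'
H=np.array([.5525,-.052])
def ft(k=4):
    "mean reading: angle about hub, tangential (opposing clockwise +) and radial (outward +) force"
    v=[]
    for i in range(k):
        t=grab_frame("top"); s=state(); d=np.array(s["tool_pos"])[:2]-H; a=np.arctan2(d[1],d[0]); F=np.array(s["contact_force"])
        v.append([np.degrees(a),np.hypot(*d)*1e3,F@[-np.sin(a),np.cos(a),0],F@[np.cos(a),np.sin(a),0]])
    v=np.array(v);print(s["time"],"ang r Ft Fr",v.mean(0).round(2),"sd",v.std(0).round(2));return t
def tagm(t):
    # sub-pixel tag position by intensity centroid along the jaw, and former edge
    g=t[186:190,195:235].astype(float).min(2).mean(0)
    w=np.clip(g-90,0,None);print("tag profile",g[10:32].astype(int).tolist())
E
python3 - <<'E'
from h import *
t=ft();tagm(t);print(tag(t)); arc(-34,-44,5)
E
```

```text
16.0667 ang r Ft Fr [-30.52  50.39   4.26  -4.28] sd [0.09 0.02 0.32 0.24]
tag profile [75, 75, 75, 74, 72, 73, 76, 76, 74, 71, 72, 75, 74, 119, 161, 161, 136, 68, 72, 72, 64, 52]
[(array([219.63636364, 187.90909091]), [4, 3, 11], array([0.5538, 0.1191, 0.052 ]))]
[0, np.float64(-0.0024), np.float64(-0.0017), 0, 0], [0, np.float64(-0.0023), np.float64(-0.0018), 0, 0], [0, np.float64(-0.0023), np.float64(-0.0018), 0, 0], [0, np.float64(-0.0022), np.float64(-0.0019), 0, 0], [0, np.float64(-0.0021), np.float64(-0.002), 0, 0]
```

move_arm --targets '[[[0, -0.0024, -0.0017, 0, 0], [0, -0.0023, -0.0018, 0, 0], [0, -0.0023, -0.0018, 0, 0], [0, -0.0022, -0.0019, 0, 0], [0, -0.0021, -0.002, 0, 0]]]'

```text
time: 16.48
tool_pos: [0.5911, -0.0837, 0.0708]
tool_rot: [-0.0, 0.707, 0.707, 0.003]
contact_force: [1.0, 7.8, 1.6]
gripper_width: 0.201
grasp_force: 59.0
```

```bash
python3 - <<'E'
from h import *
s=state();d=np.array(s["tool_pos"])[:2]-H;a=np.arctan2(d[1],d[0]);F=s["contact_force"];print(np.degrees(a),-np.sin(a)*F[0]+np.cos(a)*F[1],np.cos(a)*F[0]+np.sin(a)*F[1])
t=ft();tagm(t); arc(-42,-47,5);arc(-47,-52,5)
E
```

```text
-39.368941405309165 6.6620709779750795 -4.179710256342296
16.6833 ang r Ft Fr [-39.67  49.97   5.4   -4.08] sd [0.04 0.02 0.53 0.24]
tag profile [74, 75, 73, 72, 73, 76, 76, 74, 72, 72, 75, 65, 113, 161, 160, 136, 68, 72, 72, 66, 54, 60]
[0, np.float64(-0.0011), np.float64(-0.001), 0, 0], [0, np.float64(-0.0011), np.float64(-0.001), 0, 0], [0, np.float64(-0.001), np.float64(-0.001), 0, 0], [0, np.float64(-0.001), np.float64(-0.001), 0, 0], [0, np.float64(-0.001), np.float64(-0.0011), 0, 0]
[0, np.float64(-0.001), np.float64(-0.0011), 0, 0], [0, np.float64(-0.001), np.float64(-0.0011), 0, 0], [0, np.float64(-0.0009), np.float64(-0.0011), 0, 0], [0, np.float64(-0.0009), np.float64(-0.0011), 0, 0], [0, np.float64(-0.0009), np.float64(-0.0011), 0, 0]
```

move_arm --targets '[[[0, -0.0011, -0.001, 0, 0], [0, -0.0011, -0.001, 0, 0], [0, -0.001, -0.001, 0, 0], [0, -0.001, -0.001, 0, 0], [0, -0.001, -0.0011, 0, 0]]]'

```text
time: 17.1
tool_pos: [0.5882, -0.0867, 0.0708]
tool_rot: [-0.0, 0.707, 0.707, 0.003]
contact_force: [0.8, 7.2, 3.6]
gripper_width: 0.201
grasp_force: 58.9
```

```bash
cat > m.py <<'E'
from h import *
s=state();d=np.array(s["tool_pos"])[:2]-H;a=np.arctan2(d[1],d[0]);F=s["contact_force"];print(np.degrees(a).round(2),(-np.sin(a)*F[0]+np.cos(a)*F[1]).round(2),(np.cos(a)*F[0]+np.sin(a)*F[1]).round(2))
t=ft();tagm(t)
# former top's centroid along u (dark brown blob), rough
g=t[182:195,196:225].astype(int);m=(g[:,:,0]-g[:,:,2])<75;m&=g.max(2)<150;print("former cols",m.sum(0).tolist())
E
python3 m.py
```

```text
-44.23 5.73 -4.48
17.3 ang r Ft Fr [-44.39  49.79   5.9   -4.6 ] sd [0.01 0.01 0.36 0.26]
tag profile [75, 74, 72, 72, 74, 76, 76, 72, 72, 75, 68, 88, 137, 160, 147, 108, 69, 71, 74, 64, 51, 70]
former cols [0, 0, 0, 9, 13, 13, 13, 13, 13, 13, 13, 13, 13, 13, 13, 13, 13, 13, 13, 11, 3, 0, 0, 0, 0, 0, 0, 0, 0]
```

move_arm --targets '[[[0, -0.001, -0.0011, 0, 0], [0, -0.001, -0.0011, 0, 0], [0, -0.0009, -0.0011, 0, 0], [0, -0.0009, -0.0011, 0, 0], [0, -0.0009, -0.0011, 0, 0]]]'

```text
time: 17.72
tool_pos: [0.5856, -0.089, 0.0709]
tool_rot: [0.0, 0.707, 0.707, 0.004]
contact_force: [3.6, 10.5, 0.5]
gripper_width: 0.199
grasp_force: 58.8
```

```bash
python3 m.py; python3 -c "
from h import *
arc(-49,-52,3);arc(-52,-55,3)"
```

```text
-48.23 9.65 -5.45
17.9167 ang r Ft Fr [-48.23  49.61   8.9   -5.09] sd [0.03 0.02 0.22 0.34]
tag profile [75, 73, 72, 72, 75, 76, 75, 72, 72, 76, 61, 112, 161, 159, 142, 92, 71, 72, 70, 60, 57, 69]
former cols [0, 0, 3, 8, 13, 13, 13, 13, 13, 13, 13, 13, 13, 13, 13, 13, 13, 13, 13, 12, 5, 0, 0, 0, 0, 0, 0, 0, 8]
[0, np.float64(-0.0009), np.float64(-0.0011), 0, 0], [0, np.float64(-0.0009), np.float64(-0.0011), 0, 0], [0, np.float64(-0.0009), np.float64(-0.0011), 0, 0], [0, np.float64(-0.0009), np.float64(-0.0012), 0, 0], [0, np.float64(-0.0009), np.float64(-0.0012), 0, 0], [0, np.float64(-0.0008), np.float64(-0.0012), 0, 0],
```

```bash
python3 -c "
from h import *
arc(-51,-21.5,5)"
```

```text
[0, np.float64(0.0057), np.float64(0.0064), 0, 0], [0, np.float64(0.0064), np.float64(0.0058), 0, 0], [0, np.float64(0.0069), np.float64(0.0051), 0, 0], [0, np.float64(0.0074), np.float64(0.0043), 0, 0], [0, np.float64(0.0078), np.float64(0.0036), 0, 0]
```

The tangential force is up by about 3.2 N, which means roughly 11–16 N of pressure and is a bit high. I'll back off through the slack plus about 1.2 mm, then come back in finer steps.

move_arm --targets '[[[0, 0.006, 0.006, 0, 0], [0, 0.0066, 0.0054, 0, 0], [0, 0.0071, 0.0048, 0, 0], [0, 0.0075, 0.0041, 0, 0], [0, 0.0078, 0.0034, 0, 0]]]'

```text
time: 18.33
tool_pos: [0.5988, -0.0715, 0.071]
tool_rot: [0.002, 0.707, 0.707, -0.001]
contact_force: [-2.0, -6.1, 5.2]
gripper_width: 0.199
grasp_force: 59.3
```

```bash
python3 m.py; python3 -c "
from h import *
arc(-23.5,-41.5,5)"
```

```text
-22.83 -6.42 0.57
18.5333 ang r Ft Fr [-22.31  50.24  -3.28   1.11] sd [0.09 0.01 1.08 0.15]
tag profile [75, 73, 72, 72, 74, 76, 75, 72, 72, 75, 62, 115, 161, 158, 148, 109, 69, 71, 75, 64, 51, 68]
former cols [1, 0, 0, 8, 13, 13, 13, 13, 13, 13, 13, 13, 13, 13, 13, 13, 13, 13, 13, 11, 0, 0, 0, 0, 0, 0, 0, 0, 0]
[0, np.float64(-0.0047), np.float64(-0.0022), 0, 0], [0, np.float64(-0.0046), np.float64(-0.0025), 0, 0], [0, np.float64(-0.0044), np.float64(-0.0028), 0, 0], [0, np.float64(-0.0042), np.float64(-0.0031), 0, 0], [0, np.float64(-0.004), np.float64(-0.0033), 0, 0]
```

move_arm --targets '[[[0, -0.0047, -0.0022, 0, 0], [0, -0.0046, -0.0025, 0, 0], [0, -0.0044, -0.0028, 0, 0], [0, -0.0042, -0.0031, 0, 0], [0, -0.004, -0.0033, 0, 0]]]'

```text
time: 18.95
tool_pos: [0.5903, -0.0838, 0.071]
tool_rot: [0.001, 0.707, 0.707, 0.001]
contact_force: [1.6, -0.8, 5.8]
gripper_width: 0.198
grasp_force: 59.3
```

```bash
python3 m.py; python3 -c "
from h import *
arc(-40,-44,4)"
```

```text
-40.07 0.36 1.75
19.15 ang r Ft Fr [-40.53  49.45  -0.33   2.52] sd [0.12 0.01 0.7  0.03]
tag profile [75, 73, 72, 72, 74, 77, 75, 73, 72, 75, 62, 114, 161, 157, 148, 109, 69, 71, 75, 64, 51, 68]
former cols [1, 0, 0, 8, 13, 13, 13, 13, 13, 13, 13, 13, 13, 13, 13, 13, 13, 13, 13, 11, 0, 0, 0, 0, 0, 0, 0, 0, 0]
[0, np.float64(-0.0011), np.float64(-0.0009), 0, 0], [0, np.float64(-0.0011), np.float64(-0.001), 0, 0], [0, np.float64(-0.0011), np.float64(-0.001), 0, 0], [0, np.float64(-0.0011), np.float64(-0.001), 0, 0],
```

move_arm --targets '[[[0, -0.0011, -0.0009, 0, 0], [0, -0.0011, -0.001, 0, 0], [0, -0.0011, -0.001, 0, 0], [0, -0.0011, -0.001, 0, 0], [0, -0.001, -0.001, 0, 0]]]'

```text
time: 19.57
tool_pos: [0.588, -0.0863, 0.0711]
tool_rot: [0.001, 0.707, 0.707, 0.002]
contact_force: [5.3, 2.4, 4.8]
gripper_width: 0.206
grasp_force: 59.2
```

```bash
python3 m.py
```

```text
-43.97 5.35 2.15
19.7667 ang r Ft Fr [-43.92  49.3    4.58   2.65] sd [0.02 0.01 0.41 0.37]
tag profile [76, 73, 72, 72, 74, 77, 75, 72, 72, 74, 62, 115, 161, 157, 147, 109, 70, 71, 75, 65, 51, 69]
former cols [0, 0, 0, 8, 13, 13, 13, 13, 13, 13, 13, 13, 13, 13, 13, 13, 13, 13, 13, 11, 2, 0, 0, 0, 0, 0, 0, 0, 0]
```

move_arm --targets '[[[0, -0.001, -0.0011, 0, 0], [0, -0.001, -0.0011, 0, 0], [0, 0, 0, 0, 0]]]'

```text
time: 20.02
tool_pos: [0.5869, -0.0872, 0.0711]
tool_rot: [0.001, 0.707, 0.707, 0.002]
contact_force: [5.9, 1.9, 4.6]
gripper_width: 0.202
grasp_force: 59.2
```

```bash
python3 m.py
```

```text
-45.69 5.56 2.74
20.2167 ang r Ft Fr [-45.67  49.23   5.71   2.05] sd [0.01 0.   0.52 0.29]
tag profile [75, 74, 72, 72, 75, 77, 75, 73, 72, 75, 62, 115, 163, 158, 146, 107, 69, 71, 73, 63, 53, 70]
former cols [0, 0, 2, 8, 13, 13, 13, 13, 13, 13, 13, 13, 13, 13, 13, 13, 13, 13, 13, 11, 5, 0, 0, 0, 0, 0, 0, 0, 0]
```

move_arm --targets '[[[0, -0.001, -0.0011, 0, 0], [0, 0, 0, 0, 0], [0, 0, 0, 0, 0]]]'

```text
time: 20.47
tool_pos: [0.5864, -0.0877, 0.0711]
tool_rot: [0.001, 0.707, 0.707, 0.002]
contact_force: [5.6, 2.5, 3.4]
gripper_width: 0.199
grasp_force: 59.2
```

```bash
python3 m.py
```

```text
-46.46 5.78 2.05
20.6667 ang r Ft Fr [-46.42  49.17   5.72   2.42] sd [0.01 0.01 0.52 0.29]
tag profile [75, 74, 72, 72, 74, 77, 75, 72, 72, 75, 62, 113, 161, 158, 147, 106, 69, 71, 74, 65, 55, 70]
former cols [1, 0, 2, 8, 13, 13, 13, 13, 13, 13, 13, 13, 13, 13, 13, 13, 13, 13, 13, 11, 6, 0, 0, 0, 0, 0, 0, 0, 0]
```

move_arm --targets '[[[0, -0.001, -0.0011, 0, 0], [0, 0, 0, 0, 0], [0, 0, 0, 0, 0]]]'

```text
time: 20.92
tool_pos: [0.586, -0.088, 0.0711]
tool_rot: [0.001, 0.707, 0.707, 0.003]
contact_force: [6.6, 3.3, 3.9]
gripper_width: 0.204
grasp_force: 59.2
```

```bash
python3 m.py
```

```text
-47.13 7.09 2.12
21.1167 ang r Ft Fr [-47.14  49.16   6.71   2.13] sd [0.01 0.01 0.14 0.38]
tag profile [75, 74, 71, 72, 75, 77, 75, 72, 71, 75, 62, 112, 161, 159, 142, 92, 71, 71, 73, 64, 56, 68]
former cols [0, 0, 3, 8, 13, 13, 13, 13, 13, 13, 13, 13, 13, 13, 13, 13, 13, 13, 13, 12, 6, 0, 0, 0, 0, 0, 0, 0, 3]
```

move_arm --targets '[[[0, -0.0009, -0.001, 0, 0], [0, 0, 0, 0, 0], [0, 0, 0, 0, 0]]]'

```text
time: 21.37
tool_pos: [0.5855, -0.0884, 0.0712]
tool_rot: [0.002, 0.707, 0.707, 0.003]
contact_force: [6.9, 3.4, 3.8]
gripper_width: 0.197
grasp_force: 59.1
```

```bash
python3 m.py
```

```text
-47.73 7.39 2.11
21.5667 ang r Ft Fr [-47.73  49.13   8.21   2.15] sd [0.01 0.02 0.57 0.46]
tag profile [76, 73, 72, 72, 75, 76, 75, 72, 72, 75, 61, 112, 161, 159, 142, 92, 71, 71, 72, 62, 57, 69]
former cols [0, 0, 3, 8, 13, 13, 13, 13, 13, 13, 13, 13, 13, 13, 13, 13, 13, 13, 13, 12, 5, 0, 0, 0, 0, 0, 0, 0, 5]
```

move_arm --targets '[[[0, 0.0012, 0.0014, 0, 0], [0, 0, 0, 0, 0], [40, 0, 0, 0, 0], [60, 0, 0, 0, 0], [60, 0, 0, 0, 0]]]'

```text
time: 21.98
tool_pos: [0.5822, -0.0884, 0.0683]
tool_rot: [-0.002, 0.707, 0.707, -0.001]
contact_force: [-0.6, 0.1, -0.5]
gripper_width: 0.595
grasp_force: 0.0
```

move_arm --targets '[[[60, 0, 0, -0.02, 0], [60, 0, 0, -0.05, 0], [60, 0, 0, -0.06, 0], [60, 0, 0, -0.04, 0], [60, 0, 0, 0, 0]]]'

```text
time: 22.4
tool_pos: [0.5873, -0.0898, 0.18]
tool_rot: [0.005, 0.707, 0.707, 0.003]
contact_force: [0.4, -0.5, 1.6]
gripper_width: 0.603
grasp_force: 0.0
```

move_arm --targets '[[[60, 0, 0, 0, 0], [60, 0, 0, 0, 0], [60, 0, 0, 0, 0]]]'

```text
time: 22.65
tool_pos: [0.5827, -0.0884, 0.1701]
tool_rot: [-0.002, 0.707, 0.707, -0.001]
contact_force: [-0.6, 0.1, -1.3]
gripper_width: 0.602
grasp_force: 0.0
```

```bash
python3 - <<'E'
from h import *
s=state();print(s["time"],s["tool_pos"],s["contact_force"],s["gripper_width"])
c=get_calibration("wrist");f=grab_frame("wrist");a=np.radians(-47.7)
k=pix("",np.r_[.5525+.0495*np.cos(a),-.052+.0495*np.sin(a),.098],c);print(k)
u,v=k.round().astype(int);m=(f[v-35:v+30,u-35:u+35].max(2)<55).astype(np.uint8);n,l,st,ce=cv2.connectedComponentsWithStats(m)
i=1+np.argmax(st[1:,4]);x,y,w,h,_=st[i];q=ray("",u-35+x+w/2-.5,v-35+y+h-.5-w/2,.098,c);print(st[i],"knob",q,np.degrees(np.arctan2(q[1]+.052,q[0]-.5525)))
t=grab_frame("top");np.save("pics/top99.npy",t);tagm(t);g=t[182:195,196:225].astype(int);m=((g[:,:,0]-g[:,:,2])<75)&(g.max(2)<150);print("former cols",m.sum(0).tolist())
t0=np.load("pics/top0.npy").astype(int)
for r in((160,186,128,158),(190,215,370,400)):
    A=t0[r[0]:r[1],r[2]:r[3]];B=t[r[0]:r[1],r[2]:r[3]].astype(int);print(abs(A-B).mean())
E
```

```text
22.65 [ 0.58265676 -0.08839868  0.17007302] [-0.63205197  0.06498171 -1.28854265] 0.6021090059431726
[259.85173129 201.27382134]
[ 24  19  20  28 435] knob [ 0.58463839 -0.08974877  0.098     ] -49.58972992060185
tag profile [75, 73, 71, 72, 75, 76, 74, 72, 72, 75, 61, 112, 161, 158, 142, 92, 71, 71, 71, 62, 56, 69]
former cols [1, 0, 3, 8, 13, 13, 13, 13, 13, 13, 13, 13, 13, 13, 13, 13, 13, 13, 13, 12, 5, 0, 0, 0, 0, 0, 0, 0, 6]
3.891025641025641
3.8253333333333335
```

```bash
python3 -c "
from plant import job
print(job.job_done())"
```

```text
the job is handed in; nothing more can be done
None
```

I've handed the job in after about 23 s: the smallest former is left standing between jaw and fence, with the jaw back at about the white line and the wheel finished clockwise. The jaw pressure is about 8–11 N, estimated from the force at the knob, and the other two formers were not touched.

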